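# Lock the tube block of a dry-block heater with its tapered key

### The arm

A 6-joint arm with a two-finger parallel gripper is mounted at the origin on the work surface. World frame = base frame: x ahead of the robot, y to its left, z up, the work surface at z = 0. Lengths are in m, angles in rad, forces in N, time in s.
With the tool pointing down it reaches from about 0.325 to 0.775 m from the base axis. Payload 9.3 kg.
Tool frame: the origin (TCP) lies between the finger pads; the fingertips stand 25 mm ahead of it and the grasp point (between the pads) lies 6 mm ahead of it (bot.nose_length is the distance from the TCP to the fingertips, in m); z points along the fingers, y is the line along which they close (so a half turn about z gives the same grasp; the last joint's range is limited). The gripper opens to 85 mm and grips with 20 to 120 N. Pads are 22 mm wide; open, the fingers measure 114 mm over their backs; the gripper's body (76 mm by 85 mm) begins 54 mm behind the grasp point. The pads swing forward as they close: fully open they stand 13 mm farther back than shut.
Start: joints at [1.04, 0.259, 0.021, 1.334, 0, 1.418], TCP at [0.203, 0.511, 0.256] pointing down, gripper open.
Joint ranges: [-3.04, 3.04], [-0.91, 1.82], [-1.04, 1.36], [-1.92, 1.95], [-1.52, 1.45], [-3.14, 3.14]. Speed limits (rad/s): [2.22, 2.22, 2.79, 3.14, 3.14, 3.14].

### API

Orientations are given as a unit quaternion [w, x, y, z].
In Python, from station import bot gives the robot as it stands. Calls block until the motion is done:
- bot.move_ptp(position, orientation): joint-space move of the TCP to a pose.
- bot.servo_line(position, vel=0.15, orientation=None, f_stop=None): straight line of the TCP; orientation=None keeps the orientation; vel is the mean speed in m/s. With f_stop (N) it stops when the force on the tool has changed by that much, and returns True; else False.
- bot.set_joints(angles): joint-space move.
- bot.gripper_open() and bot.grab(): open the fingers fully, or close them until they stop; the grip force is fixed at half the most.
- bot.hold(seconds).
- bot.ik(position, orientation): joint angles nearest the present ones, or None.
- bot.sense(): the state.
- bot.grab_frame(name): name is "scene" or "top"; returns a dict with "color" (400x640x3 uint8, red, green, blue), "range_z" (400x640 float32, m along the optical axis (not along the pixel's ray), 0 where there is no reading), "K" (3x3 intrinsics, pixels), "rvec" (rotation vector, rad) and "tvec" (3), from world to camera coordinates, as OpenCV has them. Camera axes: x right, y down, z forward; pixel columns grow to the right and rows downward; lengths in m; the calibration is good to about 2 mm. A picture is of the moment at which its call begins.
A pose or a line that the arm cannot do raises bot.IKError and nothing moves.
- bot.close_job(): hands the job in; it is judged then, once.
Trained networks look in a picture, given as the dict that the camera call returned (one of the last four; its "shot" number tells which), for a name from the list of things; names that differ only in an ending like _2 or _b are one class to them, and where a whole thing is asked for, a point or a joint stands for the part that bears it (a point fixed in the world has none). Each returns a list of dicts, best first, with "conf" (0 to 1); they miss things now and then, are a little off and sometimes report something else, mostly with a low value. They report only what shows in the picture. A call takes as long as a camera call. They do not tell look-alikes from the thing itself.
- bot.find_in(picture, query): "extent" ([left, top, width, height] as shares, 0 to 1, of the picture: columns of its width, rows of its height, round what is visible of it).
- bot.tip_of(picture, query): "position" ([row, column] as shares, 0 to 1, of the picture: columns of its width, rows of its height: a listed point, or the origin of a listed thing).
The state is a dict: "time": time; "joint_positions": joint angles; "dq": joint speeds; "tau": joint torques, N m; "tool_pos": TCP position; "ee_rot": TCP orientation; "contact_force": force on the tool from outside, world axes, zero at the start; "wrist_torque": the same for the moment, N m; "finger_gap": finger opening in m; "grip_force": force on a finger pad.
Only numpy, scipy, OpenCV 4.12 (cv2) and the standard library are available. Lean on these libraries where they do the work, as an engineer would, in place of code of your own. Each camera call takes 0.05 s, during which the arm holds its last target. There are 200 camera calls.

### The job

The tube block sits loose in the well of the dry-block heater and needs locking. Take the tapered key out of its stand, start its thin end in the gap between the well's front wall and the tube block, slanted face towards the block, and tap or press it down by feel, taking up the block's play, until it is wedged tight (a firm push of just under two kilograms on its head, never forced), then leave it standing upright near the middle of the gap. Leave the tube rack, the jar and the tip box as they are.

Things in the scene. Friction and masses are not known exactly. Their poses are not given: they have to be found in the camera images.
- key: upright tapered key, thin end down in the stand, 0.12 kg: steel blade 76 mm long, 28 mm wide (y), thickness (x) 5 mm at the tip growing 1 mm per 6 mm up; on it a black head x -2 to 18.5, y -20 to 20, z 76 to 106 mm. Origin: bottom of the tip, mid width, on the flat face (x = 0); z up the flat face to the head, x through the thickness to the slanted face
- key_top (a point): centre of the top of the key's head (x 8.25 mm, z 106 mm in the key's frame); axes as the key
- key_slant (a point): point in the middle of the key's slanted face, 40 mm above the tip; axes as the key
- stand: fixed grey stand: 77 by 80 mm foot and a pocket 82 mm high (33.5 by 46 mm outside, 21.5 by 34 mm inside) whose rim carries the ends of the key's head, the head standing above it. Origin at table height, 6 mm straight below the key's origin; axes as the key's when it stands there
- heater: fixed white dry-block heater, 225 (x) by 200 (y) by 100 mm high, lower sloped blue control panel at the front (-x, towards the robot). In its flat top a well 110 mm wide (y), 93 mm long (x), 72 mm deep, its front wall at x = -40 mm. Origin on table, z up
- gap_mouth (a point): middle (y) of the top edge of the well's upright front wall, 100 mm above the table (heater frame x -40, y 0); x points across the gap to the block, y along the gap, z up. The gap is 100 mm long, at first 9 to 15.5 mm wide at the mouth, and narrows downward 1 mm per 6 mm like the key. Tight, the key's tip is some 45 to 67 mm deep, its head clear of the rim
- block: aluminium tube block, 100 mm wide (y), 75 mm long, 70 mm high, top level with the rim, front face slanted like the key. Origin: middle of that face's top edge; axes as gap_mouth. Slides only in x: unknown play of 0 to 3.5 mm to +x, stiff to 2 N, then a hard rubber stop (30 N per mm). 16 to 20 N down on the key's head wedges it and friction keeps it so; over 26 N on the block is too much
- tube_rack: yellow microtube rack 90 by 110 by 28 mm with a few tubes, loose, a bystander; origin under its centre
- flask: reagent jar with red cap, 52 mm across, 90 mm high, loose, a bystander; origin under its centre
- tip_box: green pipette tip box with clear lid, 75 by 110 by 63 mm, loose, a bystander; origin under its centre
Not all that is in view belongs to the job. There is more than one size of the key; the one meant has the size given above.

How it is judged:
By the outcome, as a careful person would: the job done as asked, in the order asked, and still so for the second after the job is handed in, with the robot touching nothing.
It also fails if it takes over 56 s, if anything falls off the work surface, if the arm or the gripper's body presses on something with over 40 N, if the wrist force passes 120 N, or if a joint passes its speed limit or range.

## Working session

There is one attempt and no reset: what is moved stays moved. The work goes in short steps, each a Python script; the robot and the scene stay as the last script left them, time stands still between calls to the robot, and variables do not carry over. Pictures are saved under pics/ and viewed, at most 10 in all, crops included, and the job is handed in when it is done.

```bash
mkdir -p pics; ls; cat > h.py <<'E'
from station import bot
import numpy as np, cv2
from scipy.spatial.transform import Rotation as R
def cam(p):
    return np.array(p['K'],float),cv2.Rodrigues(np.array(p['rvec'],float))[0],np.array(p['tvec'],float).ravel()
def cloud(p):
    K,Rm,t=cam(p); z=p['range_z'].astype(float); v,u=np.mgrid[:z.shape[0],:z.shape[1]]
    c=np.stack([(u-K[0,2])/K[0,0]*z,(v-K[1,2])/K[1,1]*z,z],-1)
    w=(c-t)@Rm; w[z==0]=np.nan; return w
def ray_z(p,u,v,zw):
    K,Rm,t=cam(p); d=Rm.T@np.linalg.inv(K)@[u,v,1]; o=-Rm.T@t
    return o+d*(zw-o[2])/d[2]
def save(p,n,crop=None,s=1):
    im=cv2.cvtColor(p['color'],cv2.COLOR_RGB2BGR)
    if crop: im=im[crop[1]:crop[3],crop[0]:crop[2]]
    cv2.imwrite('pics/'+n+'.png',cv2.resize(im,None,fx=s,fy=s,interpolation=cv2.INTER_CUBIC))
E
cat > a.py <<'E'
from h import *
for n in ['top','scene']:
    p=bot.grab_frame(n); save(p,n+'0',s=1.25); w=cloud(p); np.savez(n+'0.npz',w=w,**p)
    print(n,-cam(p)[1].T@cam(p)[2])
    for q in ['key','stand','heater','block','tube_rack','flask','tip_box']:
        for d in bot.find_in(p,q)[:3]: print(q,round(d['conf'],2),(np.array(d['extent'])*[640,400,640,400]).round())
    for q in ['key','key_top','gap_mouth','stand','heater','block']:
        for d in bot.tip_of(p,q)[:3]:
            r,c=np.array(d['position'])*[400,640]; print('tip',q,round(d['conf'],2),round(c,1),round(r,1),w[int(r),int(c)].round(3))
s=bot.sense();print(s['time'],s['ee_rot'],s['contact_force'])
E
python3 a.py
```

```text
pics
top [ 0.46630761 -0.10385204  1.48350823]
key 0.61 [401. 176.  46.  32.]
key 0.58 [369. 208.  17.  11.]
key 0.57 [390. 237.  22.  24.]
stand 0.79 [360. 200.  24.  26.]
stand 0.29 [367. 204.  14.  13.]
heater 0.87 [249. 159.  73.  79.]
block 0.65 [268. 179.  36.  29.]
tube_rack 0.82 [181. 227.  41.  35.]
flask 0.55 [348. 159.  16.  19.]
tip_box 0.74 [183. 157.  40.  29.]
tip key 0.69 411.7 239.0 [ 0.46  -0.41   0.008]
tip key 0.64 444.9 206.2 [ 0.566 -0.519  0.012]
tip key 0.47 371.8 215.5 [ 0.535 -0.273  0.079]
tip key_top 0.97 407.4 180.1 [ 0.654 -0.404 -0.001]
tip key_top 0.56 396.1 258.5 [ 0.399 -0.36   0.01 ]
tip key_top 0.42 376.2 212.8 [ 0.542 -0.284  0.115]
tip stand 0.86 370.9 213.0 [ 0.539 -0.266  0.113]
tip heater 0.7 286.6 196.5 [ 0.594 -0.011  0.101]
tip block 0.87 287.6 205.8 [ 0.568 -0.013  0.083]
tip block 0.55 372.4 212.2 [ 0.542 -0.272  0.112]
scene [ 0.91254764 -0.66286985  0.89220278]
key 0.73 [200. 308.  75.  56.]
key 0.63 [193. 259.  17.  36.]
key 0.5 [248. 237.  22.  19.]
stand 0.62 [240. 246.  45.  42.]
heater 0.8 [284. 144. 105.  97.]
block 0.57 [325. 164.  42.  34.]
block 0.16 [391. 125.  38.  44.]
tube_rack 0.92 [316. 104.  44.  33.]
flask 0.75 [315. 250.  25.  33.]
tip_box 0.75 [391. 126.  38.  41.]
tip key 0.73 205.1 288.9 [ 0.465 -0.406  0.003]
tip key 0.63 205.2 351.3 [ 0.562 -0.519  0.007]
tip key 0.57 256.6 262.3 [ 0.551 -0.313  0.063]
tip key_top 0.92 267.2 317.9 [ 0.633 -0.393  0.016]
tip key_top 0.75 260.7 241.6 [ 0.548 -0.286  0.112]
tip key_top 0.75 198.1 258.6 [nan nan nan]
tip gap_mouth 0.84 324.6 166.8 [ 0.547 -0.004  0.098]
tip stand 0.81 260.0 264.3 [ 0.557 -0.311  0.056]
tip stand 0.17 326.4 168.3 [ 0.556 -0.008  0.099]
tip heater 0.83 338.5 200.1 [ 0.633 -0.082  0.096]
tip block 0.76 333.0 173.0 [ 0.577 -0.013  0.097]
tip block 0.73 262.4 261.3 [ 0.56  -0.303  0.061]
1.4 [3.68345642e-06 1.87777912e-01 9.82211513e-01 5.61780376e-07] [ 0.28046004  0.39994286 -1.1641615 ]
```

```bash
python3 - <<'E'
import cv2,numpy as np
a=np.load('top0.npz')['color'];b=np.load('scene0.npz')['color']
f=lambda i:cv2.resize(cv2.cvtColor(i,cv2.COLOR_RGB2BGR),None,fx=4,fy=4,interpolation=cv2.INTER_CUBIC)
t=cv2.resize(cv2.cvtColor(a[140:270,230:460],cv2.COLOR_RGB2BGR),None,fx=3.4,fy=3.4,interpolation=cv2.INTER_CUBIC)
cv2.imwrite('pics/topc.png',t)
s=cv2.resize(cv2.cvtColor(b[120:320,190:450],cv2.COLOR_RGB2BGR),None,fx=3,fy=3,interpolation=cv2.INTER_CUBIC)
cv2.imwrite('pics/scenec.png',s)
E
```

```text
(no output)
```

View pics/topc.png

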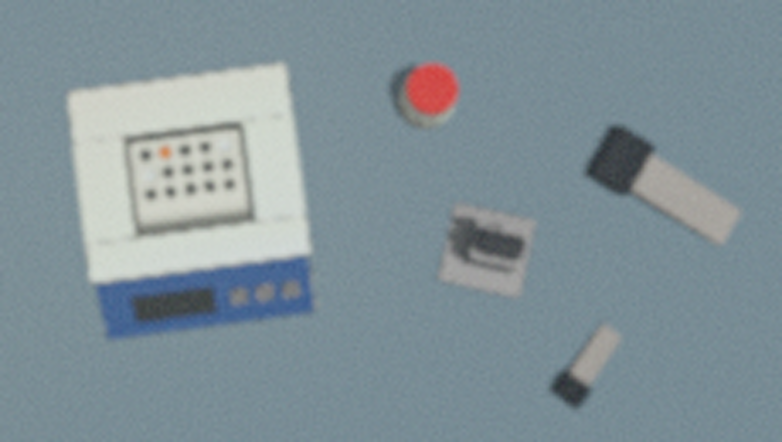

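View pics/scenec.png

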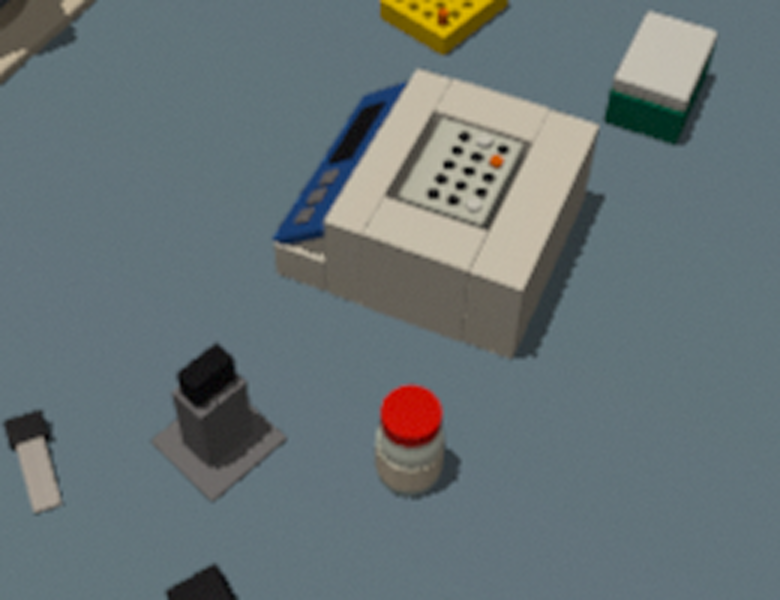

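The top view shows the heater at crop (190,170), turned a few degrees. The stand with an upright key is at (490,245), and two decoy keys of other sizes lie on the table. Next I'll rectify the heater-top and head planes to get accurate poses.

```bash
cat >> h.py <<'E'
def rect(p,x0,x1,y0,y1,z,res=0.0005):
    # ortho image: row -> x decreasing from x1, col -> y decreasing from y1
    K,Rm,t=cam(p); P=K@np.column_stack([Rm[:,0],Rm[:,1],Rm[:,2]*z+t])
    A=np.array([[0,-res,x1],[-res,0,y1],[0,0,1.]])
    return cv2.warpPerspective(p['color'],np.linalg.inv(np.eye(3))@(P@A),(int((y1-y0)/res),int((x1-x0)/res)),flags=cv2.INTER_CUBIC|cv2.WARP_INVERSE_MAP)
E
python3 - <<'E'
from h import *
out=[]
for n in ['top','scene']:
    p=np.load(n+'0.npz'); w=p['w']
    m=(abs(w[...,2]-.1)<.006)&(w[...,0]>.45)&(w[...,0]<.8)&(abs(w[...,1])<.2)
    q=w[m]; print(n,'top z',np.median(q[:,2]),'n',len(q)); r=cv2.minAreaRect(q[:,:2].astype(np.float32)); print(r)
    m=(abs(w[...,2]-.112)<.008)&(abs(w[...,0]-.54)<.05)&(abs(w[...,1]+.28)<.05)
    q=w[m]; print('head',np.median(q,0),len(q), cv2.minAreaRect(q[:,:2].astype(np.float32)))
    a=rect(p,.49,.72,-.14,.13,.1,.001); b=rect(p,.48,.6,-.34,-.22,.112,.0005)
    out.append(np.hstack([cv2.resize(a,(460,392)),cv2.resize(b,(300,392))]))
im=np.vstack(out); im=cv2.resize(im,None,fx=.76,fy=.76)
cv2.imwrite('pics/rect.png',im[...,::-1]); print(im.shape)
E
```

```text
top top z 0.10099355559818918 n 3216
((0.6104345917701721, -0.0061257705092430115), (0.17668217420578003, 0.20012454688549042), 7.220392227172852)
head [ 0.54232606 -0.28692687  0.11295703] 89 ((0.5431013107299805, -0.2865726947784424), (0.03950225189328194, 0.02034233883023262), 76.46516418457031)
scene top z 0.09827722562681115 n 3842
((0.6130914688110352, -0.008672937750816345), (0.17514543235301971, 0.20355238020420074), 7.265804767608643)
head [ 0.54664735 -0.2912907   0.10991888] 163 ((0.545225203037262, -0.2896707057952881), (0.04004686698317528, 0.021916797384619713), 77.13308715820312)
(596, 578, 3)
```

View pics/rect.png

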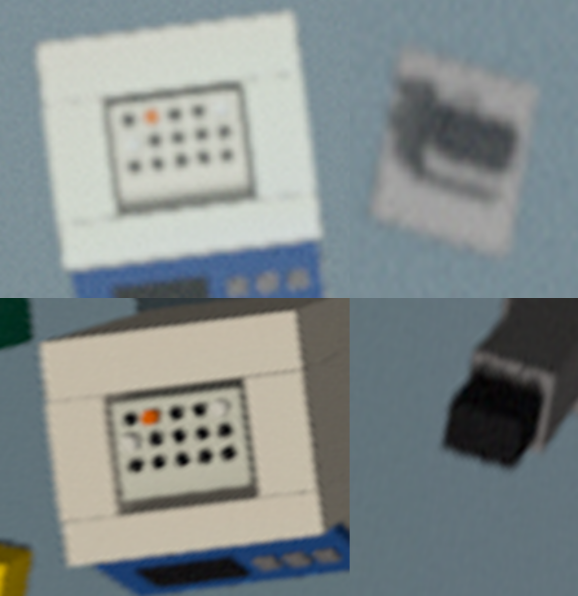

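```bash
cat >> h.py <<'E'
def down(phi):  # tool down, tool y along world angle phi-90deg (deg)
    q=(R.from_euler('z',phi,degrees=True)*R.from_euler('x',180,degrees=True)).as_quat(); return [q[3],q[0],q[1],q[2]]
E
python3 - <<'E'
from h import *
th=np.radians(7.24); c=np.array([.6118,-.0074]); ex=np.array([np.cos(th),np.sin(th)]); ey=np.array([-ex[1],ex[0]])
for n in ['top','scene']:
    p=np.load(n+'0.npz'); K,Rm,t=cam(p); g=cv2.cvtColor(p['color'],cv2.COLOR_RGB2GRAY)
    def prof(us,vs,ax):
        U,V=np.meshgrid(us,vs,indexing='ij'); X=c+U[...,None]*ex+V[...,None]*ey
        q=(np.dstack([X,np.full(U.shape,.1)])@Rm.T+t)@K.T
        return cv2.remap(g,(q[...,0]/q[...,2]).astype(np.float32),(q[...,1]/q[...,2]).astype(np.float32),cv2.INTER_LINEAR).astype(float).mean(ax)
    us=np.arange(-.1,.1001,.001); a=prof(us,np.arange(-.04,.04,.002),1)
    vs=np.arange(-.11,.1101,.001); b=prof(np.arange(-.05,.06,.002),vs,0); 
    for nm,s,f in (('x',us,a),('y',vs,b)):
        d=np.gradient(f); k=[i for i in range(2,len(d)-2) if abs(d[i])>3.5 and abs(d[i])==abs(d[i-2:i+3]).max()]
        print(n,nm,[(round(s[i]*1e3),round(d[i])) for i in k])
    if 1: print(a[20:70].round().astype(int).tolist())
for phi in (76.8,-103.2):
    print(phi,bot.ik([.545,-.288,.112],down(phi)))
    for d in (20.4,200.4): print('  ',d,bot.ik([.545,-.01,.17],down(phi+d)))
E
```

```text
top x [(-88, 15), (-52, -12), (-42, 9), (-19, -7), (-11, 7), (-1, -6), (7, 6), (17, -5), (25, 5), (34, -12), (41, 14), (88, -9)]
top y [(-101, 9), (-55, -8), (-49, 6), (-4, -4), (4, 4), (49, -5), (55, 7), (101, -9)]
[212, 212, 212, 212, 212, 212, 212, 212, 212, 212, 212, 211, 212, 212, 211, 212, 212, 212, 212, 212, 212, 212, 210, 208, 204, 197, 189, 178, 167, 154, 143, 135, 131, 129, 132, 136, 142, 150, 159, 167, 175, 182, 188, 193, 197, 200, 202, 204, 205, 206]
scene x [(-95, 6), (-87, 24), (-52, -23), (-42, 19), (-20, -19), (-11, 16), (-2, -15), (7, 12), (16, -12), (25, 13), (34, -23), (41, 25), (87, -25)]
scene y [(-102, 17), (-56, -13), (-51, 8), (-42, -5), (-32, 4), (-23, -7), (-15, 7), (-5, -7), (3, 8), (13, -6), (21, 5), (30, -4), (39, 4), (48, -7), (54, 10), (98, -10)]
[187, 187, 188, 188, 188, 187, 187, 187, 187, 187, 187, 187, 187, 187, 187, 187, 187, 187, 187, 187, 187, 187, 187, 186, 183, 176, 162, 143, 119, 96, 81, 74, 73, 73, 75, 80, 90, 105, 123, 142, 157, 168, 173, 175, 175, 176, 177, 177, 178, 178]
76.8 [-0.62218207  0.44253491 -0.077368    1.05089342  0.          1.17899772]
   20.4 [-0.17232296  0.28960618 -0.15921415  1.121976    0.          1.27280967]
   200.4 [-0.17232296  0.28960618 -0.15921415  1.121976    0.         -1.86878299]
-103.2 [-0.62218207  0.44253491 -0.077368    1.05089342  0.         -1.96259493]
   20.4 [-0.17232296  0.28960618 -0.15921415  1.121976    0.         -1.86878299]
   200.4 [-0.17232296  0.28960618 -0.15921415  1.121976    0.          1.27280967]
```

```bash
python3 - <<'E'
from h import *
q=down(76.8); x,y=.5442,-.288
bot.move_ptp([x,y,.20],q); bot.servo_line([x,y,.1115],vel=.12); bot.grab()
s=bot.sense(); print(s['time'],s['finger_gap'],s['grip_force'],s['contact_force'],s['tool_pos'])
bot.servo_line([x,y,.25],vel=.15); bot.servo_line([.5442,-.24,.25],vel=.2)
s=bot.sense(); print(s['time'],s['finger_gap'],s['contact_force'],s['tool_pos'])
out=[]
for n in ['top','scene']:
    p=bot.grab_frame(n); w=cloud(p); np.savez(n+'1.npz',w=w,**p)
    for k in ('key','key_top','key_slant'):
        for d in bot.tip_of(p,k)[:3]:
            r,c=np.array(d['position'])*[400,640]; print(n,k,round(d['conf'],2),round(c,1),round(r,1),w[int(r),int(c)].round(3))
    if n=='scene':
        K,Rm,t=cam(p); X=K@(Rm@np.array([.5442,-.24,.19])+t); u,v=(X[:2]/X[2]).astype(int); print(u,v)
        save(p,'lift',(u-50,v-45,u+50,v+45),6)
        th=np.radians(-13.2); d=w-np.array([.5442,-.24,.145]); kx=d[...,0]*np.cos(th)+d[...,1]*np.sin(th); ky=-d[...,0]*np.sin(th)+d[...,1]*np.cos(th)
        for z in np.arange(0,.105,.01):
            m=(abs(d[...,2]-z)<.006)&(abs(kx)<.03)&(abs(ky)<.03)
            if m.any(): print(round(z,3),m.sum(),(kx[m].min()*1e3).round(1),(kx[m].max()*1e3).round(1),(ky[m].min()*1e3).round(1),(ky[m].max()*1e3).round(1))
E
```

```text
5.95 0.019497662395993112 58.75366687774658 [-0.33858237  1.16635018  3.12252003] [ 0.54434609 -0.28812431  0.11185547]
7.4167 0.0193484730248174 [-0.89146189  0.25662008 -1.28454372] [ 0.54413872 -0.2391189   0.24957437]
top key 0.91 444.6 206.5 [ 0.566 -0.52   0.009]
top key 0.74 409.5 236.3 [ 0.469 -0.406 -0.002]
top key_top 0.81 405.4 179.9 [ 0.657 -0.397  0.002]
top key_top 0.77 397.0 256.7 [ 0.406 -0.358  0.02 ]
top key_slant 0.66 402.0 245.7 [ 0.441 -0.377  0.008]
top key_slant 0.62 428.0 198.3 [ 0.592 -0.463  0.02 ]
scene key 0.82 206.9 288.6 [ 0.466 -0.404  0.002]
scene key 0.74 265.7 217.0 [ 0.542 -0.252  0.158]
scene key 0.58 204.1 351.6 [ 0.559 -0.52   0.005]
scene key_top 0.9 196.5 258.4 [ 0.39  -0.353 -0.002]
scene key_top 0.84 266.5 319.4 [ 0.639 -0.403  0.033]
scene key_top 0.69 267.6 185.4 [ 0.563 -0.257  0.281]
scene key_slant 0.75 227.2 338.8 [ 0.587 -0.475  0.014]
scene key_slant 0.68 271.4 215.3 [ 0.544 -0.233  0.145]
scene key_slant 0.6 257.8 261.6 [ 0.555 -0.313  0.071]
267 204
0.0 21 -6.5 0.1 -15.3 13.3
0.01 31 -7.3 1.6 -15.5 11.9
0.02 34 -6.3 3.7 -15.7 11.0
0.03 39 -7.1 5.0 -16.2 11.5
0.04 40 -5.5 6.4 -16.2 12.8
0.05 38 -7.9 8.4 -17.0 13.0
0.06 41 -6.0 9.8 -16.2 11.8
0.07 18 -0.3 11.6 -20.7 16.4
0.08 44 -8.7 22.9 -21.5 16.4
0.09 70 -21.8 25.9 -21.5 6.3
0.1 130 -15.4 26.0 -21.8 3.7
```

View pics/lift.png

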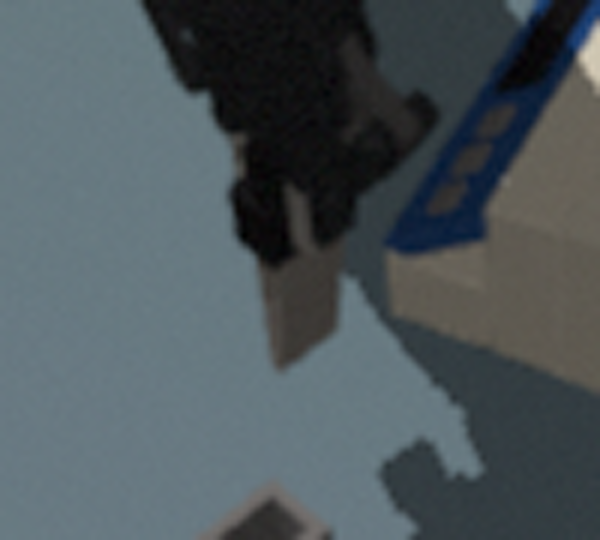

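The slanted face is towards +x: in the depth profile it recedes from 0 to 11.6 mm going up, while the flat side stays near -7. So I turn the key +20.4° and start it in the gap.

```bash
cat >> h.py <<'E'
th=np.radians(7.24); ex=np.array([np.cos(th),np.sin(th)]); ey=np.array([-ex[1],ex[0]])
mouth=np.array([.6118,-.0074])-.052*ex
Q=down(97.24)
def at(dx,dy,z): return [*(mouth+dx*ex+dy*ey),z]
def st(tag=''):
    s=bot.sense(); d=s['tool_pos'][:2]-mouth; f=np.array(s['contact_force'])
    print(tag,'t',round(s['time'],2),'dx %.2f dy %.2f z %.2f'%(d@ex*1e3,d@ey*1e3,s['tool_pos'][2]*1e3),'f',round(f[:2]@ex,2),round(f[:2]@ey,2),round(f[2],2),'gap %.4f'%s['finger_gap'],flush=True)
    return s
E
python3 - <<'E'
from h import *
bot.move_ptp(at(.01025,.001,.25),Q); bot.servo_line(at(.01025,.001,.212),vel=.1); bot.hold(.2); st('above')
out=[]
for n in ['top','scene']:
    p=bot.grab_frame(n); np.savez(n+'2.npz',w=cloud(p),**p)
    K,Rm,t=cam(p); X=K@(Rm@np.array(at(0,0,.1))+t); u,v=(X[:2]/X[2]).astype(int)
    out.append(cv2.resize(p['color'][v-30:v+30,u-30:u+30],None,fx=6,fy=6,interpolation=cv2.INTER_CUBIC))
cv2.imwrite('pics/above.png',np.hstack(out)[...,::-1])
E
```

```text
above t 9.47 dx 10.53 dy 0.74 z 212.70 f 0.75 -0.52 -1.11 gap 0.0194
```

View pics/above.png

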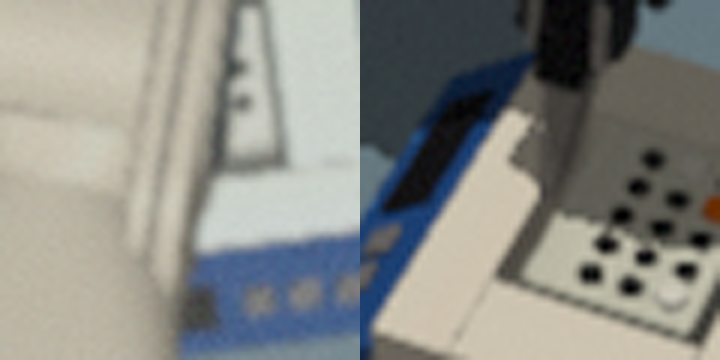

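The right half (scene camera) shows the blade tip at about (560,210), over the dark gap line. Descending by feel.

```bash
python3 - <<'E'
from h import *
r=bot.servo_line(at(.01025,.001,.186),vel=.04,f_stop=4); s=st('down %s'%r)
if not r:
    z=s['tool_pos'][2]
    r=bot.servo_line(at(.005,.001,.186),vel=.01,f_stop=2.5); st('wall %s'%r)
E
```

```text
down False t 10.37 dx 10.31 dy 0.99 z 186.10 f -0.1 -0.1 -1.79 gap 0.0195
wall True t 10.77 dx 7.33 dy 0.98 z 185.96 f 3.15 0.82 0.13 gap 0.0194
```

```bash
python3 - <<'E'
from h import *
bot.servo_line(at(.0076,.001,.186),vel=.01); s0=st('off')
for z in np.arange(.180,.134,-.004):
    r=bot.servo_line(at(.0076,.001,z),vel=.012,f_stop=7); s=st(str(r))
    f=s['contact_force'][2]-s0['contact_force'][2]
    if r or f>7: break
E
```

```text
off t 11.03 dx 7.63 dy 0.98 z 185.89 f 0.58 -0.32 -0.14 gap 0.0194
False t 11.68 dx 7.60 dy 1.03 z 179.83 f 1.68 0.87 -3.1 gap 0.0196
False t 12.16 dx 7.60 dy 0.99 z 175.85 f 1.26 -0.98 -2.69 gap 0.0191
False t 12.64 dx 7.57 dy 1.02 z 171.84 f 1.62 0.59 -1.97 gap 0.0194
False t 13.12 dx 7.58 dy 0.99 z 167.91 f 1.54 -0.72 -0.92 gap 0.0195
False t 13.61 dx 7.59 dy 1.01 z 163.77 f 1.15 0.08 -1.25 gap 0.0198
False t 14.09 dx 7.56 dy 1.02 z 159.76 f 2.22 0.16 -1.96 gap 0.0193
False t 14.57 dx 7.57 dy 1.02 z 155.78 f 1.76 -0.84 -0.91 gap 0.0191
False t 15.06 dx 7.55 dy 1.01 z 151.84 f 0.92 -0.85 -0.4 gap 0.0197
True t 15.29 dx 7.53 dy 0.98 z 150.97 f -0.37 -1.55 2.44 gap 0.0194
```

```bash
cat >> h.py <<'E'
def meanf(n=8,dt=.02):
    a=[]
    for _ in range(n): bot.hold(dt); a.append(bot.sense()['contact_force'])
    return np.mean(a,0)
E
python3 - <<'E'
from h import *
z=.1510
for i in range(6):
    f=meanf(); print(z,f[:2]@ex,f[:2]@ey,f[2])
    if f[2]>8: break
    z-=.0004; bot.servo_line(at(.0075,.001,z),vel=.01)
st()
E
```

```text
0.151 -0.058324548807012266 -0.1019633010031831 2.9627614107033375
0.15059999999999998 -1.0484396821229505 -0.06290965415837997 5.243497647653625
0.15019999999999997 -1.7385104258082371 0.0962005152269746 7.317580301769124
0.14979999999999996 -2.101036676321083 0.18145020643173884 8.342556778446214
 t 16.57 dx 7.56 dy 0.94 z 150.49 f -2.35 0.4 9.18 gap 0.0194
```

```bash
python3 - <<'E'
from h import *
bot.gripper_open(); st('open'); bot.servo_line(at(.0075,.001,.205),vel=.08); bot.grab(); st('closed')
b=meanf(); print('base',b)
r=bot.servo_line(at(.0075,.001,.179),vel=.06,f_stop=5); st(str(r))
if not r: r=bot.servo_line(at(.0075,.001,.165),vel=.006,f_stop=4); s=st('touch %s'%r)
z=bot.sense()['tool_pos'][2]; pk=0
for i in range(40):
    f=meanf(5)-b; print(round(z*1e3,2),f[:2]@ex,f[:2]@ey,f[2],round(bot.sense()['tool_pos'][2]*1e3,2))
    if f[2]>17.3: break
    z-=.0004 if f[2]<13 else .0002; bot.servo_line(at(.0075,.001,z),vel=.01)
st()
E
```

```text
open t 17.23 dx 7.49 dy 1.01 z 149.73 f 0.16 -0.3 0.51 gap 0.0854
closed t 18.83 dx 7.50 dy 1.02 z 205.01 f -0.75 -0.09 -0.5 gap 0.0003
base [0.0705165  0.04665374 0.13334361]
False t 19.55 dx 7.46 dy 1.02 z 178.80 f 0.5 -0.05 0.75 gap 0.0000
touch True t 20.48 dx 7.52 dy 0.99 z 175.73 f -0.61 1.19 5.34 gap 0.0001
175.73 -0.3655140574297718 -0.1478088098289837 5.3414093307657335 175.71
175.33 -1.622644023683722 0.23261655095434955 5.739561006521113 175.73
174.93 -1.9856470958879484 0.432448071053554 7.474583293787988 175.59
174.53 -2.715792463406221 0.3617794759489347 9.426503197447348 175.36
174.13 -3.136123642547404 0.24813603525599265 10.727191301984094 175.17
173.73 -3.405367019804291 -0.01736100876816718 12.01625976847916 174.9
173.33 -4.127837566347248 0.20607542971922518 13.394401166882833 174.66
173.13 -4.46139103751224 0.7968640059432827 14.758855895699257 174.59
172.93 -5.216113942613463 0.6253521047324607 14.948565136202157 174.5
172.73 -4.693133256662789 0.25028961824306645 15.715441359481424 174.37
172.53 -5.261133051751649 0.5547513864425304 16.788893545129184 174.24
172.33 -5.55324441201187 0.3840375725604531 17.705851621890414 174.12
 t 24.23 dx 7.60 dy 0.82 z 174.12 f -5.8 0.67 17.32 gap -0.0003
```

```bash
python3 - <<'E'
from h import *
bot.servo_line(at(.0075,.001,.185),vel=.05); b=meanf(); print('base',b)
r=bot.servo_line(at(.0075,.001,.165),vel=.012,f_stop=4); s=st('touch %s'%r)
z=s['tool_pos'][2]; dx=.0075
for i in range(30):
    f=meanf(5)-b; fx=f[:2]@ex; print(round(z*1e3,2),round(dx*1e3,2),fx.round(2),(f[:2]@ey).round(2),f[2].round(2),round(bot.sense()['tool_pos'][2]*1e3,2))
    if f[2]>17.6: break
    dx+=np.clip(fx*.0001,-.0004,.0004)
    z-=.0005 if f[2]<14 else .00025; bot.servo_line(at(dx,.001,z),vel=.01)
bot.servo_line(at(dx,.001,.20),vel=.06)
bot.move_ptp([.45,.25,.35],Q); st()
for n in ['scene','top']:
    p=bot.grab_frame(n); w=cloud(p); np.savez(n+'3.npz',w=w,**p)
    K,Rm,t=cam(p); X=K@(Rm@np.array(at(0,0,.12))+t); u,v=(X[:2]/X[2]).astype(int)
    if n=='scene': save(p,'wedged',(u-45,v-40,u+45,v+40),7)
    d=w-np.array([*mouth,.1]); kx=d[...,:2]@ex; ky=d[...,:2]@ey; m=(abs(d[...,2]-.05)<.007)&(abs(kx)<.04)&(abs(ky)<.04)
    print(n,m.sum(),np.median(d[...,2][m]),kx[m].mean(),ky[m].mean())
E
```

```text
base [ 0.05932405  0.30294815 -0.01406123]
touch True t 25.73 dx 7.51 dy 1.00 z 174.10 f 0.54 0.07 4.15 gap 0.0002
174.1 7.5 -0.31 -0.26 4.97 174.15
173.6 7.47 -1.54 -0.45 6.71 174.11
173.1 7.31 -2.17 0.55 9.94 174.09
172.6 7.1 -2.45 0.59 13.51 174.07
172.1 6.85 -2.71 0.71 16.27 173.97
171.85 6.58 -1.9 1.09 17.31 173.96
171.6 6.39 -1.77 1.41 19.06 173.95
 t 29.66 dx -75.72 dy 275.08 z 349.12 f 1.01 0.13 -0.38 gap 0.0001
scene 104 0.046803448602994874 0.009644287967128814 -0.0028046575059501953
top 94 0.04958568289592097 0.006719066181550539 0.0014394759685803621
```

View pics/wedged.png

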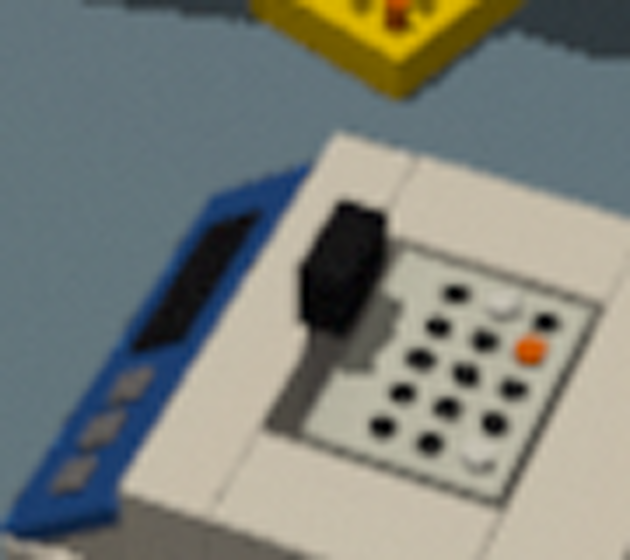

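The picture shows the key's head upright at about (345,265), in the middle of the gap, with the block pushed back. A 19 N push no longer moved it, so I'm handing in.

```bash
python3 -c "
from station import bot
print(bot.close_job())"
```

```text
the job is handed in; nothing more can be done
None
```

The key is wedged tight and standing upright near the middle of the gap, its tip about 57 mm deep; a final 19 N push barely moved it (about 0.2 mm), and I handed the job in shortly after 29.7 s on the robot clock with the arm clear and the rack, jar and tip box untouched.

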